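# Nudge a stuck tile loose in its plaster mould with a gauge blade

### The arm

A 7-joint arm with a two-finger parallel gripper is mounted at the origin on the work surface. World frame = base frame: x ahead of the robot, y to its left, z up, the work surface at z = 0. Lengths are in m, angles in rad, forces in N, time in s.
With the tool pointing down it reaches from about 0.4 to 0.9 m from the base axis. Payload 5.5 kg.
Tool frame: the origin (TCP) lies midway between the tips of the shut fingers; the grasp point (between the pads) lies 19 mm behind it; x points along the fingers, y is the direction in which the jaws open and shut, and the axes are right-handed (so a half turn about x gives the same grasp; the last joint's range is limited). The gripper opens to 85 mm and grips with 20 to 120 N. Pads are 22 mm wide; open, the fingers measure 114 mm over their backs; the gripper's body (76 mm by 85 mm) begins 54 mm behind the grasp point. The pads swing forward as they close: fully open they stand 13 mm farther back than shut.
Start: joints at [-0.983, 0.501, -0.427, 1.55, 0.221, 1.138, -0.21], TCP at [0.207, 0.616, 0.231] pointing down, gripper open.
Joint ranges: [-2.88, 2.88], [-0.31, 2.03], [-1.54, 1.56], [0.2, 2.42], [-1.41, 4.55], [0.19, 2.02], [-2.57, 2.57]. Speed limits (rad/s): [2.57, 2.57, 3.14, 3.14, 3.14, 3.14, 3.14].

### API

Orientations are given as a unit quaternion [x, y, z, w].
In Python, from bench import manip gives the robot as it stands.
- The arm moves only by the tool apply_moves, never from a script. Its argument "rows" is a list of rows, each an object with "fingers": the opening, from 0 (shut) to 1 (fully open); "linear": the shift along the tool's x, y, z in mm, a list of three; "turn": the turn about the tool's x in degrees. In form: [{"fingers": fingers, "linear": [dx, dy, dz], "turn": turn}, ...]. A call has 1 to 20 rows; each row shifts and turns the commanded pose from where the row before left it, along the tool's axes as they then stand; what a row does not reach is not made up. A row lasts 1/12 s, in which the tool goes at most 41.7 mm and 7.16 degrees, less where a joint would pass 70% of its speed; a pose out of reach is approached as far as the arm can. A call is refused whole if a number of a shift passes 41.7 or a number of a turn 7.16, either way. A call with a gripper value outside its range is refused whole. The fingers move at their own pace and stop on an object; the grip force is fixed at half the most. Time passes only in rows, so rows that do not move let the fingers close. It gives the time, the measured TCP pose, the force and the opening at its end, in the units of the state.
- manip.get_state(): the state, without advancing time (a new reading comes with each control period).
- manip.capture(name): name is "side" or "top" or "wrist"; returns a dict with "image" (420x560x3 uint8, red, green, blue), "depth" (420x560 float32, m along the optical axis (not along the pixel's ray), 0 where there is no reading), "fovy" (degrees; the focal length in pixels is half the picture's height over the tangent of half this angle, whatever the lens; pixels are square), "cx", "cy" (the principal point, pixels), "dist" ([k1, k2, p1, p2, k3] as OpenCV has them; the pictures are not rectified), "position" and "orientation" of the camera in the world; the wrist camera has in their place "hand_eye" (4x4, takes a point from camera to tool coordinates, whose origin is the TCP and whose axes are the tool frame's). Camera axes: x right, y up, looking along -z (the intrinsics and any distortion apply to the point x, -y, -z); pixel columns grow to the right and rows downward; lengths in m; the calibration is good to about 2 mm. A picture is of the moment at which its call begins: read the wrist's pose just before it.
- manip.close_job(): hands the job in, once; it reports no verdict.
The state is a dict: "time": time; "joint_positions": joint angles; "dq": joint speeds; "effort": joint torques, N m; "position": TCP position; "ee_rot": TCP orientation; "force": force on the tool from outside, world axes, zero at the start; "torque": the same for the moment, N m; "width": finger opening in m.
Only numpy, scipy, OpenCV 4.12 (cv2) and the standard library are available. Lean on these libraries where they do the work, as an engineer would, in place of code of your own. Each camera call takes 0.05 s, during which the arm holds its last target.

### The job

The tile inside the plaster mould is still stuck, at an unknown depth. Slide the steel gauge blade straight into the slot at the front of the mould, lying flat, until you feel it meet the hidden tile, push on to shift the tile about 5 mm and no more, and leave the blade lying in the slot. Leave the other things on the table where they are.

Things in the scene. Friction and masses are not known exactly. Their poses are not given: they have to be found in the camera images.
- mould: fixed white plaster mould on a board, origin on the table (z 0) below the middle of the slot mouth, +x into the slot. Block x 0..130, y -75..75, 68 mm high. The board makes a flat sill before it, top 12 mm high, x -215..0, y -115..35 mm, level with the slot floor. Along x on it a dark wooden fence, 10 mm high, 14 mm thick, inner face at y +16.5 mm. Slot: y -22..22, 9 mm high.
- slot_mouth (a point): middle of the slot's mouth on its floor, 12 mm above the table; axes as the mould's
- gauge: flat gauge, 150 x 30 mm, about 0.2 kg, loose on the sill: steel blade 95 mm long, 4 mm thick (x -20..75 mm), and at the rear a dark wooden grip 55 mm long, 30 wide, 24 high (x -75..-20 mm). Origin in the middle of the underside; +x to the blade tip, z up
- gauge_tip (a point): middle of the blade's tip edge, 75 mm ahead of the gauge's origin, 2 mm above its underside
- gauge_heel (a point): middle of the flat upright rear face of the grip, 75 mm behind the gauge's origin, 12 mm above its underside
- casting (a joint): how far (m) the tile hidden in the slot has been shifted inwards: 0 at the start, at most 0.016. The tile, 40 mm wide, fills the slot's height; its front face first lies 40 to 72 mm behind the slot's mouth, unseen. It takes about 5 N to shift and stays where it is left.
- small_cup: small brown clay cup, 52 mm across, 45 mm high, standing on the mould's upper block; leave alone (origin: centre of its underside)
- wood_rib: flat pale wooden shaping rib 110 x 45 x 7 mm on the table beyond the fence; leave alone (origin: centre of its underside)
- brush: brush lying on the table to the right of the mould; leave alone
- glass_mug: glass mug, 80 mm across, 110 mm high; leave alone (origin: centre of its underside)
- flask: black flask, 70 mm across, 170 mm high; leave alone (origin: centre of its underside)
- clay_cup: brown clay cup, 76 mm across, 70 mm high; leave alone (origin: centre of its underside)
- bowl: wooden bowl, 110 mm across, 45 mm high; leave alone (origin: centre of its underside)
There are look-alikes about, which are no part of the job. Leave any pink, red or turquoise look-alike of the gauge alone.

How it is judged:
By the outcome, as a careful person would: the job done as asked, in the order asked, and still so for the second after the job is handed in, with the robot touching nothing.
It also fails if it takes over 51 s, if anything falls off the work surface, if the arm or the gripper's body presses on something with over 40 N, if the wrist force passes 120 N, or if a joint passes its speed limit or range.

## Working session

There is one attempt and no reset: what is moved stays moved. The work goes in short steps, Python scripts to look and compute and a tool call to move; the robot and the scene stay as the last step left them, time stands still between calls to the robot, and variables do not carry over. Pictures are saved under pics/ and viewed, and the job is handed in when it is done.

Besides the shell and the picture viewer there is one more tool, called after "Call:" as a command line: name --argument value ..., lists and objects as JSON in quotes. apply_moves: Moves the arm, as the interface text tells. Its arguments: {"type":"object","properties":{"rows":{"type":"array"}},"required":["rows"]}

```bash
mkdir -p pics; ls; cat > h.py <<'E'
import numpy as np, cv2, pickle
from scipy.spatial.transform import Rotation as R
from bench import manip
def cap(name):
    s=manip.get_state(); c=manip.capture(name); c['state']=s
    pickle.dump(c,open(f'pics/{name}.pkl','wb')); return c
def T(c):
    M=np.eye(4)
    if 'hand_eye' in c:
        s=c['state']; M[:3,:3]=R.from_quat(s['ee_rot']).as_matrix(); M[:3,3]=s['position']
        return M@np.array(c['hand_eye'])
    M[:3,:3]=R.from_quat(c['orientation']).as_matrix(); M[:3,3]=c['position']; return M
def K(c):
    f=210/np.tan(np.radians(c['fovy'])/2); return np.array([[f,0,c['cx']],[0,f,c['cy']],[0,0,1.]])
def ray(c,uv):
    p=cv2.undistortPoints(np.array(uv,float).reshape(-1,1,2),K(c),np.array(c['dist'],float)).reshape(-1,2)
    return np.c_[p[:,0],-p[:,1],-np.ones(len(p))]
def onplane(c,uv,z):
    M=T(c); d=ray(c,uv)@M[:3,:3].T; o=M[:3,3]; return o+d*((z-o[2])/d[:,2])[:,None]
def bydepth(c,uv):
    M=T(c); r=ray(c,uv); dd=np.array([c['depth'][int(round(v)),int(round(u))] for u,v in uv])
    return (r*dd[:,None])@M[:3,:3].T+M[:3,3]
def proj(c,P):
    M=np.linalg.inv(T(c)); p=np.atleast_2d(P)@M[:3,:3].T+M[:3,3]; p=p*[1,-1,-1]
    return cv2.projectPoints(p,np.zeros(3),np.zeros(3),K(c),np.array(c['dist'],float))[0].reshape(-1,2)
def save(c,fn,crop=None,s=1):
    im=c['image'][:,:,::-1]
    if crop: x0,y0,x1,y1=crop; im=im[y0:y1,x0:x1]
    im=cv2.resize(im,None,fx=s,fy=s,interpolation=cv2.INTER_CUBIC); cv2.imwrite('pics/'+fn,im)
def load(n): return pickle.load(open(f'pics/{n}.pkl','rb'))
E
python3 - <<'E'
from h import *
for n in ['side','top','wrist']:
    c=cap(n); save(c,n+'0.png'); print(n,c['fovy'],c['dist'],T(c).round(3).tolist())
print(manip.get_state())
E
```

```text
pics
side 56.62423487813513 [-0.07536983  0.          0.          0.          0.        ] [[0.995, 0.079, -0.052, 0.48], [-0.094, 0.719, -0.689, -0.612], [-0.017, 0.691, 0.723, 0.726], [0.0, 0.0, 0.0, 1.0]]
top 54.06517635541158 [-0.09568036  0.          0.          0.          0.        ] [[-0.001, 0.982, -0.189, 0.325], [-1.0, 0.002, 0.017, 0.018], [0.018, 0.189, 0.982, 1.141], [0.0, 0.0, 0.0, 1.0]]
wrist 69.55898957639505 [-0.06340317  0.          0.          0.          0.        ] [[0.319, -0.907, -0.276, 0.137], [0.948, 0.304, 0.096, 0.638], [-0.003, -0.293, 0.956, 0.373], [0.0, 0.0, 0.0, 1.0]]
{'time': 0.15, 'joint_positions': array([-0.98281178,  0.50161388, -0.42683788,  1.55119662,  0.22079924,
        1.13830339, -0.21030652]), 'dq': array([ 0.00013277, -0.00312979, -0.00102358, -0.00253244,  0.00182141,
       -0.00119476, -0.00133487]), 'effort': array([-6.96364368e-03, -5.70038545e+01, -5.82547635e+00, -2.81277359e+01,
        1.05927410e-02,  7.98487075e-03,  3.26862803e-06]), 'position': array([0.20727551, 0.61550946, 0.2305156 ]), 'ee_rot': array([ 0.1138007 ,  0.69790918, -0.11482167,  0.69770206]), 'force': array([ 0.62376612, -0.76173577, -0.4994981 ]), 'torque': array([-0.01974541,  0.00137349,  0.02189512]), 'width': 0.08519226315182096}
```

View pics/top0.png

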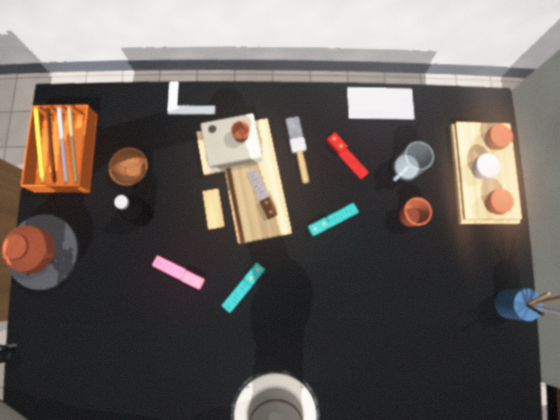

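View pics/side0.png

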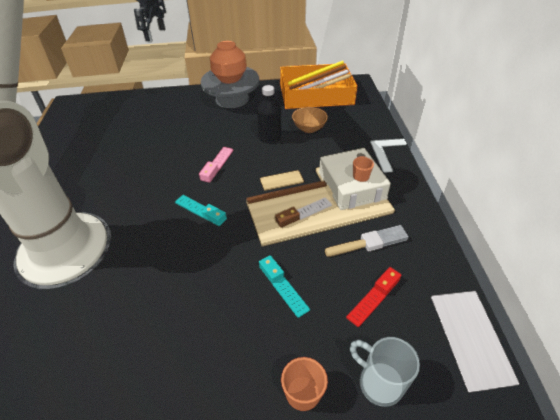

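View pics/wrist0.png

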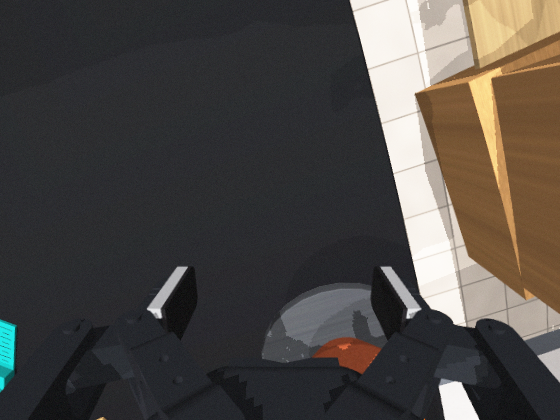

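The top view shows the mould block at about (230,140), with its sill running down to (265,240) and the dark fence on the left (235,205). The candidates for the gauge are:
- a steel blade with a dark grip on the sill, (258,180) to (268,207)
- pink (178,272)
- turquoise (243,287) and (333,219)
- red (348,155)
- the brush (298,150)

Only the one on the sill has a steel blade and a dark wooden grip. I'll confirm that in enlarged crops.

```bash
python3 - <<'E'
from h import *
c=load('top'); save(c,'topc.png',(185,100,305,250),4)
c=load('side'); save(c,'sidec.png',(235,135,405,255),4.6)
E
```

```text
(no output)
```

View pics/topc.png

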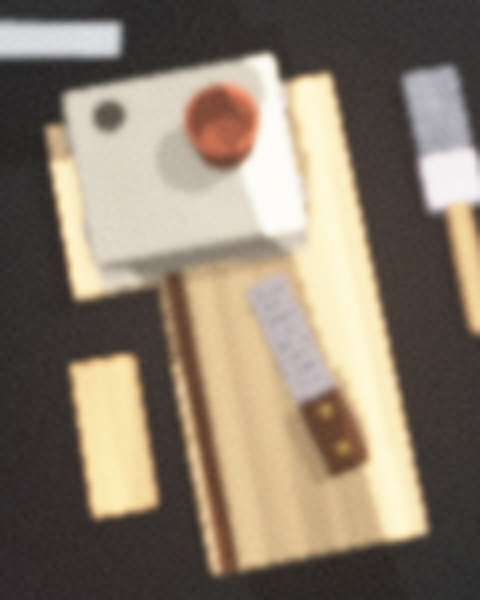

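View pics/sidec.png

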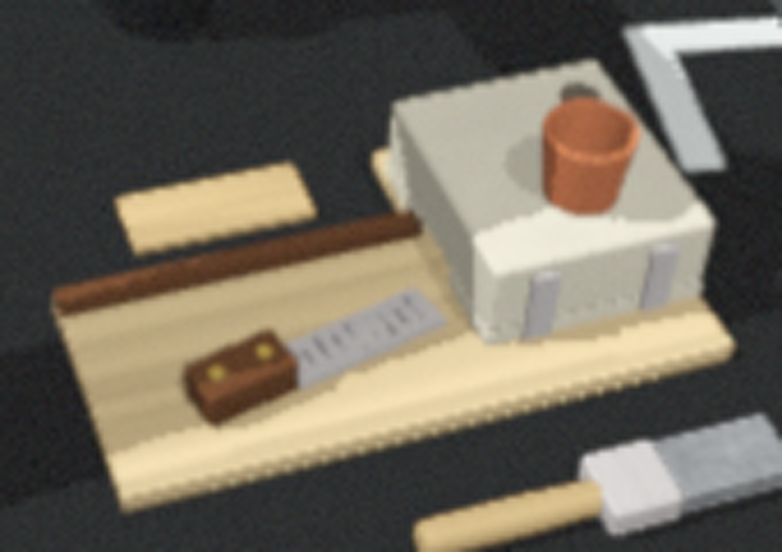

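Confirmed: the gauge lies on the sill with its blade towards the slot, turned relative to the mould's axis. I'll fit the poses from corners in both pictures.

```bash
cat > fit.py <<'E'
from h import *
from scipy.optimize import least_squares
def W(p,P):  # p=(x,y,yaw) P local mm
    P=np.array(P,float)/1000; c,s=np.cos(p[2]),np.sin(p[2])
    return np.c_[p[0]+c*P[:,0]-s*P[:,1],p[1]+s*P[:,0]+c*P[:,1],P[:,2]]
def fit(obs,p0):
    def f(p): return np.concatenate([(proj(c,W(p,P))-uv).ravel() for c,P,uv in obs])
    r=least_squares(f,p0,loss='soft_l1'); return r.x, r.fun.reshape(-1,2)
E
python3 - <<'E'
from fit import *
t=load('top'); s=load('side')
tu=lambda L:np.array(L)/4+[185,100]-0.375
su=lambda L:np.array(L)/4.6+[235,135]-0.39
MP=[(-215,-115,12),(130,75,68),(130,-75,68)]; mt=tu([(427,532),(65,92),(275,55)])
MS=[(-215,-115,12),(0,75,68),(130,75,68),(130,-75,68),(0,-75,68),(0,-75,12)]; ms=su([(125,490),(395,105),(598,62),(714,215),(475,240),(490,338)])
for o in ([(t,MP,mt)],[(s,MS,ms)],[(t,MP,mt),(s,MS,ms)]):
    p,r=fit(o,[.6,.08,0.1]); print('mould',p.round(4),r.round(1).tolist())
m=p
GP=[(75,15,16),(75,-15,16),(-75,15,36),(-75,-15,36)]; gt=tu([(248,290),(283,275),(330,475),(367,460)])
GS=[(75,15,16),(75,-15,16),(-75,-15,36),(-75,15,36),(-20,15,36)]; gs=su([(415,288),(447,322),(215,405),(185,370),(270,330)])
for o in ([(t,GP,gt)],[(s,GS,gs)],[(t,GP,gt),(s,GS,gs)]):
    p,r=fit(o,[.6,.05,0.3]); print('gauge',p.round(4),r.round(1).tolist())
    c,sn=np.cos(m[2]),np.sin(m[2]); d=p[:2]-m[:2]; print(' in mould',(c*d[0]+sn*d[1])*1e3,(-sn*d[0]+c*d[1])*1e3,np.degrees(p[2]-m[2]))
E
```

```text
mould [0.6682 0.1103 0.1964] [[0.2, 0.4], [-0.3, -0.0], [0.1, -0.5]]
mould [0.6723 0.1179 0.198 ] [[-0.1, -0.4], [-0.5, -2.1], [-0.4, -1.8], [0.6, 0.3], [4.5, 5.9], [-1.1, 0.6]]
mould [0.6704 0.1131 0.1936] [[-1.0, -0.2], [-1.2, -0.9], [-0.7, -1.2], [-1.1, 1.0], [-0.8, -0.9], [-0.4, -0.5], [0.4, 1.9], [4.0, 7.4], [-1.6, 2.1]]
gauge [0.5903 0.04   0.4073] [[-0.6, -0.0], [0.4, -0.3], [-0.3, 0.4], [0.5, -0.1]]
 in mould -92.64381028615506 -56.305575968784815 12.245513444375115
gauge [0.594  0.0383 0.4524] [[-0.1, 0.1], [-0.0, -0.2], [-0.2, 0.3], [-0.2, -0.1], [0.6, -0.2]]
 in mould -89.32995064532865 -58.707769818618964 14.829099065814626
gauge [0.5926 0.0389 0.4293] [[-0.7, -0.5], [0.2, -0.9], [0.6, -0.5], [1.4, -1.3], [-0.2, 0.3], [-0.4, 0.1], [-1.3, -0.3], [-1.1, -0.7], [-0.0, -0.5]]
 in mould -90.62901687831958 -57.779037717608176 13.506028891469509
```

```bash
cat >> fit.py <<'E'
def plan(target,yawg,twist=None):
    s=manip.get_state(); A=R.from_quat(s['ee_rot']).as_matrix(); d=np.array(target)-s['position']
    # angle about world z of tool y ; want along gauge y (yaw+90) or opposite
    a=np.degrees(np.arctan2(A[1,1],A[0,1])); want=np.degrees(yawg)+90
    dl=(want-a+90)%180-90   # world z rotation (nearest half-turn)
    print('pos',s['position'].round(4),'x',A[:,0].round(3),'tooly ang',a,'world turn',dl,'tool-x turn',-dl,'shift now-tool mm',(A.T@d*1e3).round(1),'F',s['force'].round(2),'t',s['time'],'w',s['width'])
E
python3 - <<'E'
from fit import *
m=np.array([.669,.112,.195]); g=np.array([.5915,.0393,.42])
plan([*W(g,[(-52,0,0)])[0][:2],.2],g[2])
print(manip.get_state()['joint_positions'].round(2), W(g,[(-52,0,0)]))
E
```

```text
pos [0.2073 0.6155 0.2305] x [-0.001 -0.001 -1.   ] tooly ang 71.39342471106885 world turn 42.67080268442572 tool-x turn -42.67080268442572 shift now-tool mm [  31.2 -458.7  509.8] F [ 0.62 -0.76 -0.5 ] t 0.15 w 0.08519226315182096
[-0.98  0.5  -0.43  1.55  0.22  1.14 -0.21] [[0.54401938 0.01809646 0.        ]]
```

Call:
apply_moves --rows '[{"fingers": 1,"linear": [0,-25,28],"turn": 0},{"fingers": 1,"linear": [0,-25,28],"turn": 0},{"fingers": 1,"linear": [0,-25,28],"turn": 0},{"fingers": 1,"linear": [0,-25,28],"turn": 0},{"fingers": 1,"linear": [0,-25,28],"turn": 0},{"fingers": 1,"linear": [0,-25,28],"turn": 0},{"fingers": 1,"linear": [0,-25,28],"turn": 0},{"fingers": 1,"linear": [0,-25,28],"turn": 0},{"fingers": 1,"linear": [0,-25,28],"turn": 0},{"fingers": 1,"linear": [0,-25,28],"turn": 0},{"fingers": 1,"linear": [0,-25,28],"turn": 0},{"fingers": 1,"linear": [0,-25,28],"turn": 0},{"fingers": 1,"linear": [0,-25,28],"turn": 0},{"fingers": 1,"linear": [0,-25,28],"turn": 0},{"fingers": 1,"linear": [0,-25,28],"turn": 0},{"fingers": 1,"linear": [0,-25,28],"turn": 0},{"fingers": 1,"linear": [0,-25,28],"turn": 0},{"fingers": 1,"linear": [0,-25,28],"turn": 0},{"fingers": 1,"linear": [0,0,0],"turn": 0}]'

```text
time: 1.73
position: [0.5444, 0.0195, 0.2311]
ee_rot: [0.117, 0.696, -0.119, 0.698]
force: [-0.3, -0.2, 0.4]
width: 0.0855
```

Call:
apply_moves --rows '[{"fingers": 1,"linear": [0,0,0],"turn": -7},{"fingers": 1,"linear": [0,0,0],"turn": -7},{"fingers": 1,"linear": [0,0,0],"turn": -7},{"fingers": 1,"linear": [0,0,0],"turn": -7},{"fingers": 1,"linear": [0,0,0],"turn": -7},{"fingers": 1,"linear": [0,0,0],"turn": -7},{"fingers": 1,"linear": [0,0,0],"turn": 0},{"fingers": 1,"linear": [0,0,0],"turn": 0}]'

```text
time: 2.4
position: [0.5412, 0.0288, 0.2311]
ee_rot: [-0.142, 0.693, 0.142, 0.693]
force: [0.1, 0.3, 0.6]
width: 0.0852
```

```bash
python3 - <<'E'
from fit import *
m=np.array([.669,.112,.195]); g=np.array([.5915,.0393,.42])
plan([*W(g,[(-52,0,0)])[0][:2],.2],g[2])
print(manip.get_state()['joint_positions'].round(2))
c=cap('wrist'); save(c,'wrist1.png',None,1.4)
E
```

```text
pos [0.5412 0.0288 0.2311] x [-0.  0. -1.] tooly ang 113.18066656368262 world turn 0.8835608318119625 tool-x turn -0.8835608318119625 shift now-tool mm [ 31.1 -11.   -1.6] F [0.07 0.32 0.63] t 2.4 w 0.085238480507411
[ 0.08  0.29 -0.22  1.83  0.07  1.03  1.81]
```

View pics/wrist1.png

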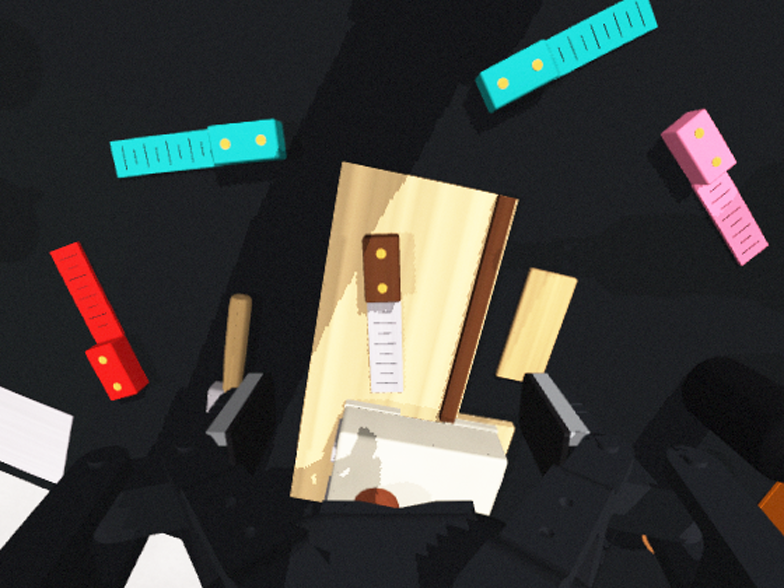

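```bash
python3 - <<'E'
from h import *
c=load('wrist'); save(c,'w1a.png',(205,105,385,215),4.3); save(c,'w1b.png',(205,205,385,365),3.7)
E
```

```text
(no output)
```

View pics/w1a.png

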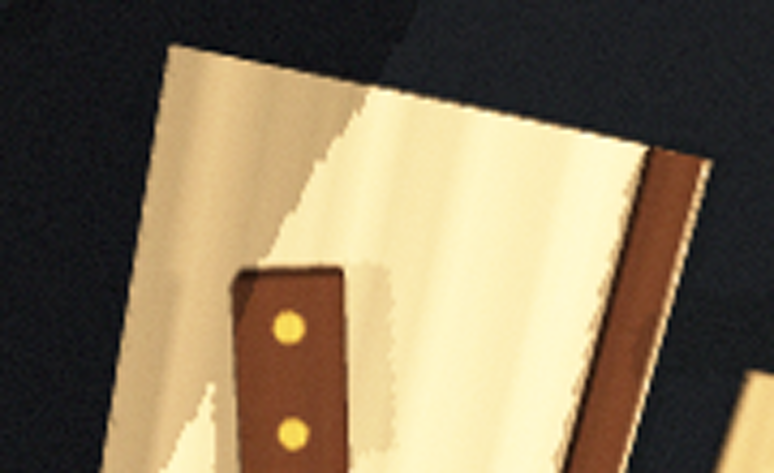

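View pics/w1b.png

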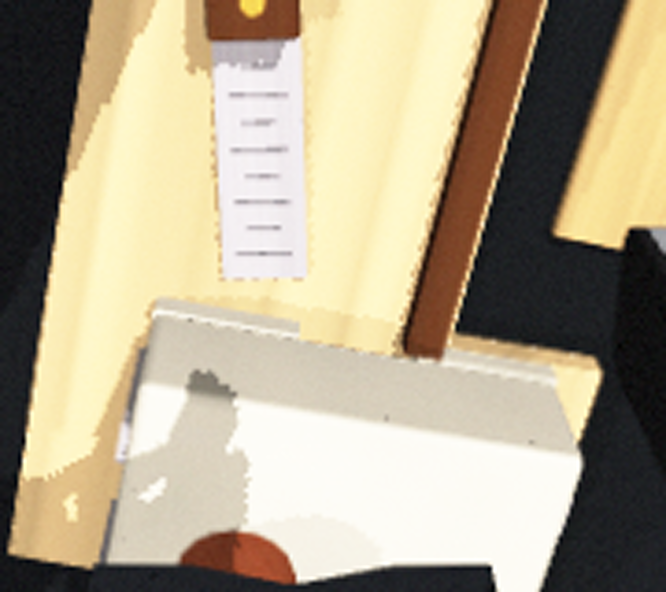

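```bash
python3 - <<'E'
from fit import *
c=load('wrist'); print(T(c)[:3,3])
a=lambda L:np.array(L)/4.3+[205,105]-0.38
b=lambda L:np.array(L)/3.7+[205,205]-0.365
MP=[(-215,-115,12),(-215,35,12),(-215,16.5,22),(0,16.5,22)]
mu=np.r_[a([(170,45),(711,160),(652,147)]),b([(405,354)])]
m,r=fit([(c,MP,mu)],[.669,.112,.195]); print('mould',m.round(4),r.round(1).tolist())
GP=[(75,15,16),(75,-15,16),(-20,15,36),(-20,-15,36)]; 
gu=b([(307,276),(222,278),(299,39),(206,39)])
for P,u in ((GP,gu),(GP+[(-75,15,36),(-75,-15,36)],np.r_[gu,a([(343,268),(234,284)])])):
    g,r=fit([(c,P,u)],[.59,.04,.42]); print('gauge',g.round(4),r.round(1).tolist())
    d=W(np.array([0,0,-m[2]]),[((g[0]-m[0])*1e3,(g[1]-m[1])*1e3,0)])*1e3; print(d.round(1),np.degrees(g[2]-m[2]))
for n,q in (('block',[(0,-75,12),(0,-75,21),(0,-22,12),(0,-22,21),(0,22,12),(0,22,21),(0,75,12),(0,-75,68),(0,75,68)]),):
    print(((proj(c,W(m,q))-[205,205])*3.7).round(0).tolist())
for name in ('top','side'):
    k=load(name); print(name,proj(k,W(m,[(-215,-115,12),(130,75,68),(130,-75,68)])).round(1).tolist(),proj(k,W(g,[(75,15,16),(75,-15,16),(-75,15,36),(-75,-15,36)])).round(1).tolist())
plan([*W(g,[(-52,0,0)])[0][:2],.1],g[2])
E
```

```text
[ 0.47351105 -0.00210219  0.37345782]
mould [0.671  0.1089 0.2062] [[-0.4, -0.1], [-0.0, -0.1], [0.5, 0.0], [-0.1, 0.3]]
gauge [0.5929 0.0357 0.431 ] [[-0.2, -0.2], [0.1, -0.3], [0.3, -0.1], [-0.2, 0.5]]
[[-91.4 -55.7   0. ]] 12.879272230415365
gauge [0.5929 0.0359 0.4298] [[-0.2, -0.2], [0.2, -0.2], [0.5, -0.0], [-0.1, 0.6], [0.4, 1.2], [-1.1, -1.9]]
[[-91.4 -55.5   0. ]] 12.808047379883632
[[157.0, 295.0], [154.0, 308.0], [299.0, 321.0], [299.0, 334.0], [415.0, 341.0], [418.0, 355.0], [553.0, 365.0], [137.0, 386.0], [590.0, 461.0]]
top [[292.7, 231.5], [200.7, 122.0], [253.5, 111.8]] [[247.0, 171.5], [256.7, 167.3], [268.9, 217.7], [278.9, 213.3]]
side [[262.0, 244.2], [364.2, 148.2], [391.0, 183.8]] [[325.0, 198.4], [331.8, 205.6], [274.0, 215.3], [280.3, 223.3]]
pos [0.5412 0.0287 0.2311] x [-0.  0. -1.] tooly ang 113.16847485618162 world turn 1.454646934309622 tool-x turn -1.454646934309622 shift now-tool mm [131.1 -15.1  -1.6] F [-0.2   0.4   0.03] t 2.45 w 0.0852829245375795
```

Call:
apply_moves --rows '[{"fingers": 1,"linear": [0,-15,-1.6],"turn": -1.45},{"fingers": 1,"linear": [30,0,0],"turn": 0},{"fingers": 1,"linear": [30,0,0],"turn": 0},{"fingers": 1,"linear": [30,0,0],"turn": 0},{"fingers": 1,"linear": [30,0,0],"turn": 0},{"fingers": 1,"linear": [30,0,0],"turn": 0},{"fingers": 1,"linear": [20,0,0],"turn": 0},{"fingers": 1,"linear": [10,0,0],"turn": 0},{"fingers": 1,"linear": [0,0,0],"turn": 0},{"fingers": 1,"linear": [0,0,0],"turn": 0}]'

```text
time: 3.28
position: [0.5461, 0.0145, 0.0515]
ee_rot: [-0.152, 0.691, 0.152, 0.691]
force: [0.9, -0.2, 0.6]
width: 0.0849
```

```bash
cat >> fit.py <<'E'
M=np.array([.671,.1089,.2062]); G=np.array([.5929,.0358,.4304])
E
python3 - <<'E'
from fit import *
plan([*W(G,[(-52,0,0)])[0][:2],.025],G[2])
c=cap('wrist'); save(c,'wrist2.png',None,1.4)
E
```

```text
pos [0.5461 0.0145 0.0515] x [-0. -0. -1.] tooly ang 114.78541396432071 world turn -0.12531046189008066 tool-x turn 0.12531046189008066 shift now-tool mm [26.5 -0.2 -0.6] F [ 0.95 -0.18  0.63] t 3.2833 w 0.08491409935289917
```

View pics/wrist2.png

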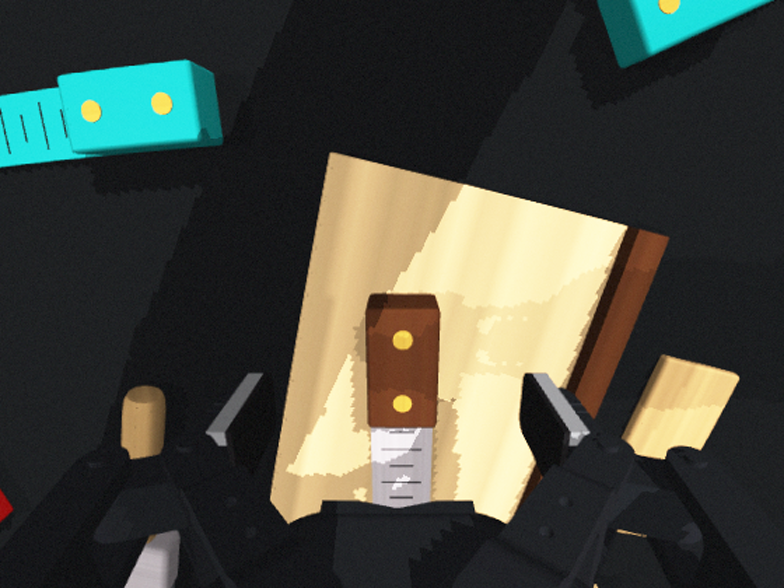

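The grip is centred between the pads: its middle is at column 403, with the pads at 240 and 557. I'll descend and close.

Call:
apply_moves --rows '[{"fingers": 1,"linear": [10,0,0],"turn": 0},{"fingers": 1,"linear": [10,0,0],"turn": 0},{"fingers": 1,"linear": [6.5,0,0],"turn": 0},{"fingers": 0.6,"linear": [0,0,0],"turn": 0},{"fingers": 0.4,"linear": [0,0,0],"turn": 0},{"fingers": 0.2,"linear": [0,0,0],"turn": 0},{"fingers": 0,"linear": [0,0,0],"turn": 0},{"fingers": 0,"linear": [0,0,0],"turn": 0},{"fingers": 0,"linear": [0,0,0],"turn": 0},{"fingers": 0,"linear": [0,0,0],"turn": 0},{"fingers": 0,"linear": [0,0,0],"turn": 0},{"fingers": 0,"linear": [0,0,0],"turn": 0}]'

```text
time: 4.33
position: [0.5465, 0.0145, 0.0255]
ee_rot: [-0.152, 0.69, 0.152, 0.691]
force: [-0.3, 0.2, 5.3]
width: 0.0282
```

```bash
python3 - <<'E'
from fit import *
plan([*W(G,[(-52,0,0)])[0][:2],.025],G[2])
c=cap('wrist'); save(c,'wrist3.png',None,1.4)
E
```

```text
pos [0.5465 0.0145 0.0255] x [ 0.001  0.    -1.   ] tooly ang 114.84347683166685 world turn -0.1833733292362183 tool-x turn 0.1833733292362183 shift now-tool mm [ 0.5  0.  -1. ] F [-0.31  0.17  5.25] t 4.3333 w 0.02821146171616855
```

View pics/wrist3.png

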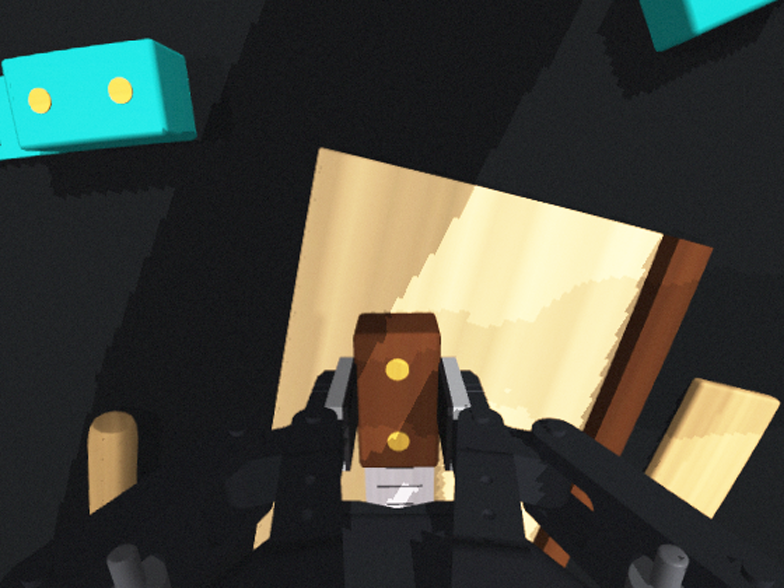

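Call:
apply_moves --rows '[{"fingers": 0,"linear": [-0.8,0,0],"turn": 0},{"fingers": 0,"linear": [0,0,0],"turn": 0},{"fingers": 0,"linear": [0,0,0],"turn": 0}]'

```text
time: 4.63
position: [0.5458, 0.0143, 0.0255]
ee_rot: [-0.152, 0.691, 0.152, 0.69]
force: [0.1, 0.3, 0.8]
width: 0.0278
```

Call:
apply_moves --rows '[{"fingers": 0,"linear": [0,0,0],"turn": 3.2},{"fingers": 0,"linear": [0,0,0],"turn": 3.2},{"fingers": 0,"linear": [0,0,0],"turn": 3.2},{"fingers": 0,"linear": [0,0,0],"turn": 3.2},{"fingers": 0,"linear": [0,5,0],"turn": 0},{"fingers": 0,"linear": [0,8,0],"turn": 0},{"fingers": 0,"linear": [0,8,0],"turn": 0},{"fingers": 0,"linear": [0,8,0],"turn": 0},{"fingers": 0,"linear": [0,8,0],"turn": 0},{"fingers": 0,"linear": [0,8,0],"turn": 0},{"fingers": 0,"linear": [0,5,0],"turn": 0},{"fingers": 0,"linear": [0,0,0],"turn": 0},{"fingers": 0,"linear": [0,0,0],"turn": 0}]'

```text
time: 5.72
position: [0.5352, 0.0643, 0.0255]
ee_rot: [-0.075, 0.703, 0.075, 0.703]
force: [0.2, 0.9, -1.0]
width: 0.0281
```

```bash
cat >> fit.py <<'E'
def inM(x,y):
    c,s=np.cos(M[2]),np.sin(M[2]); d=np.array([x,y])-M[:2]; return np.array([c*d[0]+s*d[1],-s*d[0]+c*d[1]])*1e3
def st():
    s=manip.get_state(); A=R.from_quat(s['ee_rot']).as_matrix(); f=s['force']; c,sn=np.cos(M[2]),np.sin(M[2])
    print('TCP in mould',inM(*s['position'][:2]).round(2),'z',(s['position'][2]*1e3).round(2),'yaw rel',(np.degrees(np.arctan2(A[1,1],A[0,1])-M[2])-90).round(2),'F mould',(c*f[0]+sn*f[1]).round(2),(-sn*f[0]+c*f[1]).round(2),f[2].round(2),'t',s['time'],'w',s['width'])
E
python3 - <<'E'
from fit import *
st()
for n in ('top','side','wrist'):
    c=cap(n)
    save(c,n+'4.png',{'top':(185,90,335,250),'side':(235,95,425,255),'wrist':(150,80,450,300)}[n],{'top':3.7,'side':3.7,'wrist':2.6}[n])
st()
E
```

```text
TCP in mould [-142.07  -15.87] z 25.5 yaw rel 0.34 F mould 0.38 0.81 -0.98 t 5.7167 w 0.028129140775100207
TCP in mould [-142.04  -17.17] z 25.52 yaw rel 0.22 F mould -0.05 1.49 -0.65 t 5.8667 w 0.028243414913785545
```

View pics/top4.png

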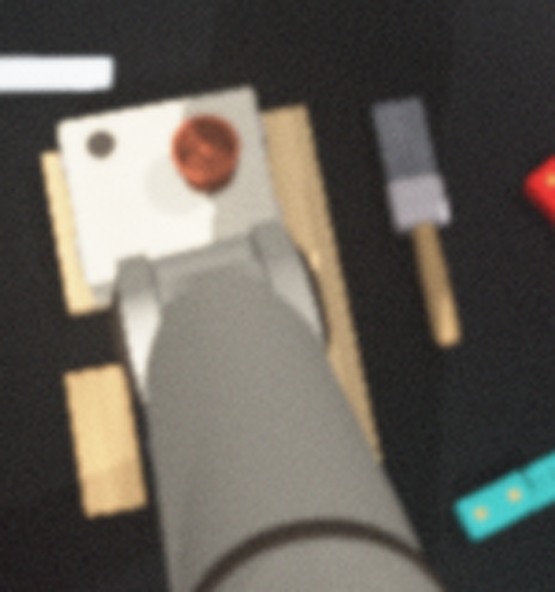

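View pics/side4.png

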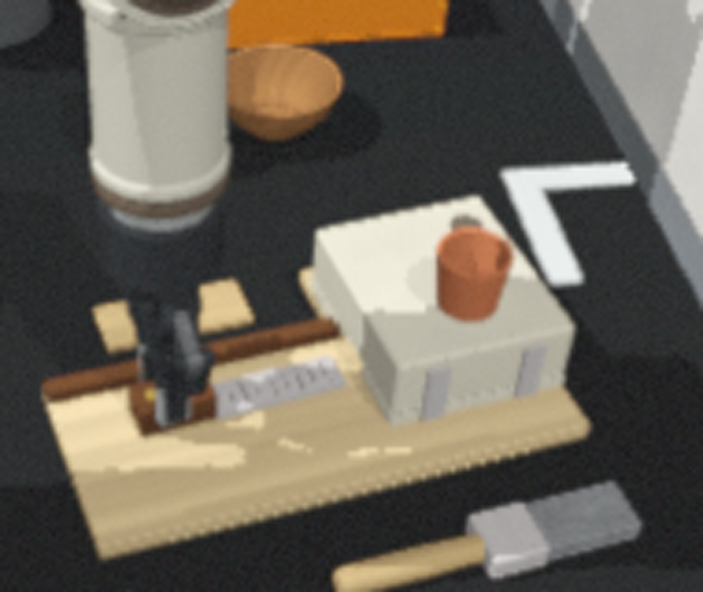

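View pics/wrist4.png

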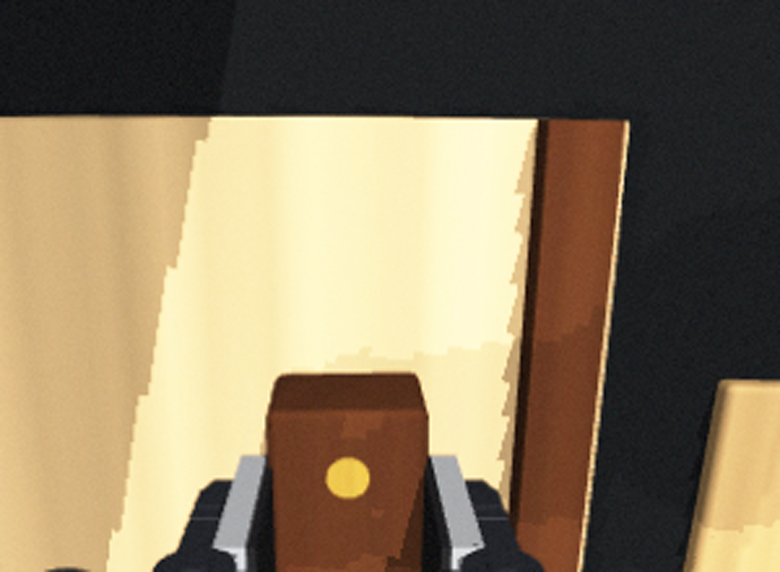

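```bash
python3 - <<'E'
from fit import *
s=load('side'); w=load('wrist')
su=lambda L:np.array(L)/3.7+[235,95]-0.36
wu=lambda L:np.array(L)/2.6+[150,80]-0.31
# mould from wrist here
MP=[(-215,35,12),(-215,16.5,22)]; print('mould wrist resid',(proj(w,W(M,MP))-wu([(629,121),(541,120)])).round(2).tolist())
A=R.from_quat(w['state']['ee_rot']).as_matrix(); yaw=np.arctan2(A[1,1],A[0,1])-np.pi/2
p=w['state']['position']; g=np.array([p[0]+.0516*np.cos(yaw),p[1]+.0516*np.sin(yaw),yaw]); print(g)
print('gauge rear wrist: pred',((proj(w,W(g,[(-75,15,37),(-75,-15,37),(-75,15,13),(-75,-15,13)]))-[150,80])*2.6).round(0).tolist())
GS=[(75,15,16),(75,-15,16)]; print('tip side pred',((proj(s,W(g,[(75,15,16),(75,-15,16),(-75,-15,36),(-20,-15,36)]))-[235,95])*3.7).round(0).tolist())
print('mould side pred',((proj(s,W(M,[(0,-75,12),(-215,-115,12),(-215,16.5,22),(0,16.5,22),(0,-22,12)]))-[235,95])*3.7).round(0).tolist())
E
```

```text
mould wrist resid [[-0.1, -0.42], [1.97, -0.42]]
[0.58587983 0.07407975 0.21047479]
gauge rear wrist: pred [[442.0, 406.0], [273.0, 406.0], [429.0, 364.0], [284.0, 364.0]]
tip side pred [[329.0, 359.0], [345.0, 387.0], [137.0, 417.0], [216.0, 398.0]]
mould side pred [[390.0, 430.0], [100.0, 552.0], [47.0, 399.0], [340.0, 331.0], [360.0, 378.0]]
```

```bash
python3 - <<'E'
from fit import *
w=load('wrist'); wu=lambda L:np.array(L)/2.6+[150,80]-0.31
def show(n,L,z): print(n,[inM(*q[:2]).round(1).tolist() for q in onplane(w,wu(L),z)])
show('grip top rear',[(268,410),(428,410)],.0368)
show('grip sides',[(274,570),(424,570)],.0368)
show('grip bottom rear',[(278,374),(418,374)],.0135)
show('fence inner top',[(548,122),(525,350),(514,560)],.022)
show('fence outer top',[(626,122),(582,560)],.022)
show('board corner',[(629,121)],.012)
E
```

```text
grip top rear [[-164.7, -33.1], [-164.8, -4.5]]
grip sides [[-131.7, -32.9], [-131.9, -4.1]]
grip bottom rear [[-163.5, -33.4], [-163.7, -4.3]]
fence inner top [[-214.5, 16.9], [-171.6, 15.6], [-124.8, 16.7]]
fence outer top [[-214.7, 31.1], [-124.7, 31.3]]
board corner [[-214.8, 35.1]]
```

Call:
apply_moves --rows '[{"fingers": 0,"linear": [0,4,0],"turn": 0.2},{"fingers": 0,"linear": [0,4,0],"turn": 0},{"fingers": 0,"linear": [0,4,0],"turn": 0},{"fingers": 0,"linear": [0,4,0],"turn": 0},{"fingers": 0,"linear": [0,1,0],"turn": 0},{"fingers": 0,"linear": [0,0,0],"turn": 0},{"fingers": 0,"linear": [0,0,0],"turn": 0}]'

```text
time: 6.45
position: [0.5319, 0.0803, 0.0256]
ee_rot: [-0.073, 0.703, 0.073, 0.703]
force: [-1.0, 0.9, -1.2]
width: 0.028
```

```bash
python3 - <<'E'
from fit import *
st()
for n in ('side','wrist'):
    c=cap(n)
    save(c,n+'5.png',{'side':(235,135,395,255),'wrist':(150,80,450,300)}[n],{'side':4.8,'wrist':2.6}[n])
E
```

```text
TCP in mould [-142.03    0.48] z 25.55 yaw rel 0.07 F mould -0.84 1.05 -1.17 t 6.45 w 0.02804652379205114
```

View pics/side5.png

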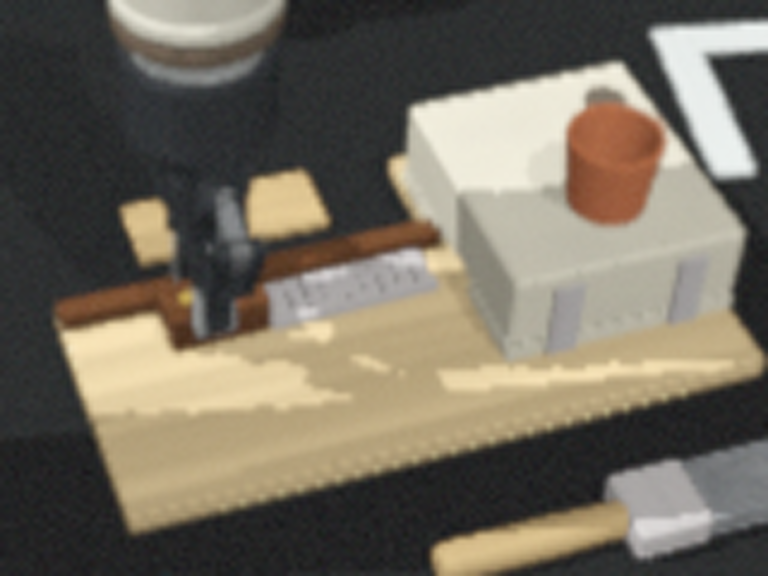

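View pics/wrist5.png

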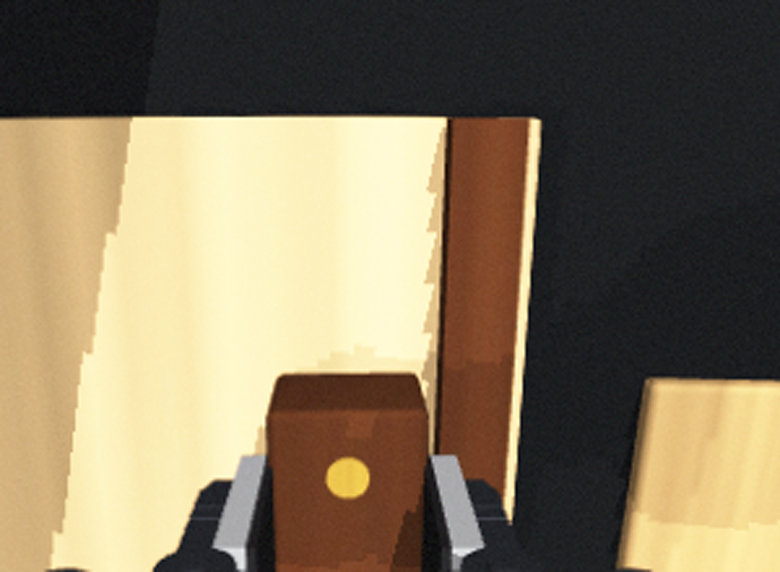

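Aligned: the gauge lies parallel to the fence with about 3 mm to spare, and the tip points into the slot. I'll enter the slot.

Call:
apply_moves --rows '[{"fingers": 0,"linear": [0,0,3],"turn": 0},{"fingers": 0,"linear": [0,0,3],"turn": 0},{"fingers": 0,"linear": [0,0,3],"turn": 0},{"fingers": 0,"linear": [0,0,3],"turn": 0},{"fingers": 0,"linear": [0,0,3],"turn": 0},{"fingers": 0,"linear": [0,0,3],"turn": 0},{"fingers": 0,"linear": [0,0,2],"turn": 0},{"fingers": 0,"linear": [0,0,0],"turn": 0}]'

```text
time: 7.22
position: [0.5523, 0.0841, 0.0256]
ee_rot: [-0.073, 0.703, 0.073, 0.704]
force: [0.4, 0.2, -1.2]
width: 0.0283
```

```bash
python3 - <<'E'
from fit import *
st()
c=cap('side'); save(c,'side6.png',(235,135,395,255),4.8)
E
```

```text
TCP in mould [-1.2122e+02  7.0000e-02] z 25.6 yaw rel 0.03 F mould 0.45 0.1 -1.19 t 7.2167 w 0.02832905348217567
```

View pics/side6.png

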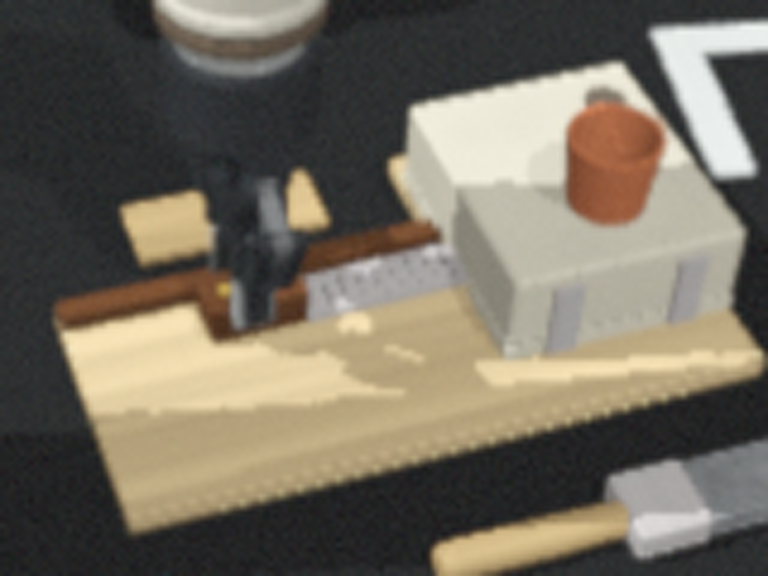

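The blade tip is hidden in the slot mouth and there is no contact force. I'll go on to a depth of about 33 mm.

Call:
apply_moves --rows '[{"fingers": 0,"linear": [0,0,3],"turn": 0},{"fingers": 0,"linear": [0,0,3],"turn": 0},{"fingers": 0,"linear": [0,0,3],"turn": 0},{"fingers": 0,"linear": [0,0,3],"turn": 0}]'

```text
time: 7.6
position: [0.5638, 0.0866, 0.0256]
ee_rot: [-0.073, 0.703, 0.073, 0.703]
force: [-0.6, 0.0, -1.0]
width: 0.0278
```

Call:
apply_moves --rows '[{"fingers": 0,"linear": [0,0,3],"turn": 0},{"fingers": 0,"linear": [0,0,3],"turn": 0},{"fingers": 0,"linear": [0,0,3],"turn": 0},{"fingers": 0,"linear": [0,0,3],"turn": 0},{"fingers": 0,"linear": [0,0,2],"turn": 0},{"fingers": 0,"linear": [0,0,0],"turn": 0},{"fingers": 0,"linear": [0,0,0],"turn": 0}]'

```text
time: 8.18
position: [0.5773, 0.0894, 0.0256]
ee_rot: [-0.073, 0.703, 0.073, 0.703]
force: [0.5, -0.3, -1.1]
width: 0.0283
```

```bash
python3 -c "
from fit import *
st()"
```

```text
TCP in mould [-95.67   0.1 ] z 25.6 yaw rel 0.03 F mould 0.4 -0.35 -1.09 t 8.1833 w 0.02832551860801406
```

Now I'll probe in 1 mm calls, at most 3 mm per batch. An overrun within a batch therefore stays under 5 mm.

Call:
apply_moves --rows '[{"fingers": 0,"linear": [0,0,1],"turn": 0},{"fingers": 0,"linear": [0,0,1],"turn": 0},{"fingers": 0,"linear": [0,0,1],"turn": 0}]'

```text
time: 8.43
position: [0.5798, 0.0899, 0.0256]
ee_rot: [-0.073, 0.703, 0.073, 0.703]
force: [-1.5, -0.3, -0.5]
width: 0.0284
```

Call:
apply_moves --rows '[{"fingers": 0,"linear": [0,0,0.5],"turn": 0},{"fingers": 0,"linear": [0,0,0.5],"turn": 0}]'

```text
time: 8.6
position: [0.581, 0.0901, 0.0256]
ee_rot: [-0.073, 0.703, 0.073, 0.703]
force: [-0.4, -0.4, -1.0]
width: 0.0283
```

Call:
apply_moves --rows '[{"fingers": 0,"linear": [0,0,0.5],"turn": 0},{"fingers": 0,"linear": [0,0,0.5],"turn": 0}]'

```text
time: 8.77
position: [0.5819, 0.0903, 0.0256]
ee_rot: [-0.073, 0.703, 0.073, 0.703]
force: [-0.2, 0.6, -1.8]
width: 0.0284
```

Call:
apply_moves --rows '[{"fingers": 0,"linear": [0,0,0.5],"turn": 0},{"fingers": 0,"linear": [0,0,0.5],"turn": 0}]'

```text
time: 8.93
position: [0.5829, 0.0905, 0.0256]
ee_rot: [-0.073, 0.703, 0.073, 0.703]
force: [-1.0, -0.4, -0.6]
width: 0.0282
```

Call:
apply_moves --rows '[{"fingers": 0,"linear": [0,0,0.5],"turn": 0},{"fingers": 0,"linear": [0,0,0.5],"turn": 0}]'

```text
time: 9.1
position: [0.5839, 0.0907, 0.0256]
ee_rot: [-0.073, 0.703, 0.073, 0.703]
force: [-1.2, -0.2, -0.8]
width: 0.0278
```

Call:
apply_moves --rows '[{"fingers": 0,"linear": [0,0,0.5],"turn": 0},{"fingers": 0,"linear": [0,0,0.5],"turn": 0}]'

```text
time: 9.27
position: [0.5849, 0.091, 0.0256]
ee_rot: [-0.073, 0.703, 0.073, 0.703]
force: [-0.1, 0.2, -0.2]
width: 0.0283
```

Call:
apply_moves --rows '[{"fingers": 0,"linear": [0,0,0.5],"turn": 0},{"fingers": 0,"linear": [0,0,0.5],"turn": 0}]'

```text
time: 9.43
position: [0.5859, 0.0911, 0.0256]
ee_rot: [-0.073, 0.703, 0.073, 0.703]
force: [-0.2, -0.7, -1.1]
width: 0.0285
```

Call:
apply_moves --rows '[{"fingers": 0,"linear": [0,0,0.5],"turn": 0},{"fingers": 0,"linear": [0,0,0.5],"turn": 0}]'

```text
time: 9.6
position: [0.5868, 0.0914, 0.0256]
ee_rot: [-0.073, 0.703, 0.073, 0.703]
force: [0.6, -0.3, -0.5]
width: 0.0285
```

Call:
apply_moves --rows '[{"fingers": 0,"linear": [0,0,0.5],"turn": 0},{"fingers": 0,"linear": [0,0,0.5],"turn": 0}]'

```text
time: 9.77
position: [0.5878, 0.0916, 0.0256]
ee_rot: [-0.073, 0.703, 0.073, 0.703]
force: [-0.3, 0.1, -1.1]
width: 0.0281
```

Call:
apply_moves --rows '[{"fingers": 0,"linear": [0,0,0.5],"turn": 0},{"fingers": 0,"linear": [0,0,0.5],"turn": 0}]'

```text
time: 9.93
position: [0.5888, 0.0918, 0.0256]
ee_rot: [-0.073, 0.703, 0.073, 0.703]
force: [-0.7, -0.1, -0.5]
width: 0.0285
```

Call:
apply_moves --rows '[{"fingers": 0,"linear": [0,0,0.5],"turn": 0},{"fingers": 0,"linear": [0,0,0.5],"turn": 0}]'

```text
time: 10.1
position: [0.5898, 0.092, 0.0256]
ee_rot: [-0.073, 0.703, 0.073, 0.703]
force: [0.0, -0.2, -1.1]
width: 0.0282
```

Call:
apply_moves --rows '[{"fingers": 0,"linear": [0,0,0.5],"turn": 0},{"fingers": 0,"linear": [0,0,0.5],"turn": 0}]'

```text
time: 10.27
position: [0.5908, 0.0922, 0.0256]
ee_rot: [-0.073, 0.703, 0.073, 0.703]
force: [-0.5, 0.6, -1.6]
width: 0.0281
```

Call:
apply_moves --rows '[{"fingers": 0,"linear": [0,0,0.5],"turn": 0},{"fingers": 0,"linear": [0,0,0.5],"turn": 0}]'

```text
time: 10.43
position: [0.5917, 0.0924, 0.0255]
ee_rot: [-0.073, 0.703, 0.073, 0.703]
force: [0.2, 0.4, -0.5]
width: 0.0283
```

Call:
apply_moves --rows '[{"fingers": 0,"linear": [0,0,0.5],"turn": 0},{"fingers": 0,"linear": [0,0,0.5],"turn": 0}]'

```text
time: 10.6
position: [0.5927, 0.0926, 0.0256]
ee_rot: [-0.073, 0.703, 0.073, 0.703]
force: [-0.2, -0.1, -0.5]
width: 0.028
```

Call:
apply_moves --rows '[{"fingers": 0,"linear": [0,0,0.5],"turn": 0},{"fingers": 0,"linear": [0,0,0.5],"turn": 0}]'

```text
time: 10.77
position: [0.5937, 0.0928, 0.0256]
ee_rot: [-0.073, 0.703, 0.073, 0.703]
force: [0.1, -0.6, -0.7]
width: 0.0284
```

Call:
apply_moves --rows '[{"fingers": 0,"linear": [0,0,0.5],"turn": 0},{"fingers": 0,"linear": [0,0,0.5],"turn": 0}]'

```text
time: 10.93
position: [0.5947, 0.093, 0.0256]
ee_rot: [-0.073, 0.703, 0.073, 0.703]
force: [-0.2, -0.2, -0.9]
width: 0.0282
```

Call:
apply_moves --rows '[{"fingers": 0,"linear": [0,0,0.5],"turn": 0},{"fingers": 0,"linear": [0,0,0.5],"turn": 0}]'

```text
time: 11.1
position: [0.5957, 0.0932, 0.0256]
ee_rot: [-0.073, 0.703, 0.073, 0.703]
force: [-0.3, -1.0, -1.1]
width: 0.0284
```

Call:
apply_moves --rows '[{"fingers": 0,"linear": [0,0,0.5],"turn": 0},{"fingers": 0,"linear": [0,0,0.5],"turn": 0}]'

```text
time: 11.27
position: [0.5966, 0.0934, 0.0256]
ee_rot: [-0.073, 0.703, 0.073, 0.703]
force: [-0.3, 0.4, -1.4]
width: 0.028
```

Call:
apply_moves --rows '[{"fingers": 0,"linear": [0,0,0.5],"turn": 0},{"fingers": 0,"linear": [0,0,0.5],"turn": 0}]'

```text
time: 11.43
position: [0.5976, 0.0937, 0.0256]
ee_rot: [-0.073, 0.703, 0.073, 0.703]
force: [-0.7, -0.2, -1.7]
width: 0.028
```

Call:
apply_moves --rows '[{"fingers": 0,"linear": [0,0,0.5],"turn": 0},{"fingers": 0,"linear": [0,0,0.5],"turn": 0}]'

```text
time: 11.6
position: [0.5986, 0.0938, 0.0256]
ee_rot: [-0.073, 0.703, 0.073, 0.703]
force: [-0.4, -0.3, -2.0]
width: 0.028
```

Call:
apply_moves --rows '[{"fingers": 0,"linear": [0,0,0.5],"turn": 0},{"fingers": 0,"linear": [0,0,0.5],"turn": 0}]'

```text
time: 11.77
position: [0.5996, 0.094, 0.0256]
ee_rot: [-0.073, 0.703, 0.073, 0.703]
force: [0.0, 0.6, -1.1]
width: 0.0282
```

Call:
apply_moves --rows '[{"fingers": 0,"linear": [0,0,0.5],"turn": 0},{"fingers": 0,"linear": [0,0,0.5],"turn": 0}]'

```text
time: 11.93
position: [0.6005, 0.0942, 0.0256]
ee_rot: [-0.073, 0.703, 0.073, 0.703]
force: [0.1, 0.0, -1.1]
width: 0.028
```

Call:
apply_moves --rows '[{"fingers": 0,"linear": [0,0,0.5],"turn": 0},{"fingers": 0,"linear": [0,0,0.5],"turn": 0}]'

```text
time: 12.1
position: [0.6015, 0.0944, 0.0256]
ee_rot: [-0.073, 0.703, 0.073, 0.703]
force: [-0.5, -0.2, -1.0]
width: 0.0282
```

Call:
apply_moves --rows '[{"fingers": 0,"linear": [0,0,0.5],"turn": 0},{"fingers": 0,"linear": [0,0,0.5],"turn": 0}]'

```text
time: 12.27
position: [0.6025, 0.0946, 0.0256]
ee_rot: [-0.073, 0.703, 0.073, 0.703]
force: [-0.7, -0.3, -1.2]
width: 0.0284
```

Call:
apply_moves --rows '[{"fingers": 0,"linear": [0,0,0.5],"turn": 0},{"fingers": 0,"linear": [0,0,0.5],"turn": 0}]'

```text
time: 12.43
position: [0.6035, 0.0948, 0.0256]
ee_rot: [-0.073, 0.703, 0.073, 0.703]
force: [-0.1, -1.3, -0.3]
width: 0.0283
```

Call:
apply_moves --rows '[{"fingers": 0,"linear": [0,0,0.5],"turn": 0},{"fingers": 0,"linear": [0,0,0.5],"turn": 0}]'

```text
time: 12.6
position: [0.6045, 0.0951, 0.0256]
ee_rot: [-0.073, 0.703, 0.073, 0.703]
force: [-0.8, 0.2, -1.4]
width: 0.0284
```

Call:
apply_moves --rows '[{"fingers": 0,"linear": [0,0,0.5],"turn": 0},{"fingers": 0,"linear": [0,0,0.5],"turn": 0}]'

```text
time: 12.77
position: [0.6054, 0.0953, 0.0256]
ee_rot: [-0.073, 0.703, 0.073, 0.703]
force: [-0.2, 0.1, -2.4]
width: 0.0282
```

Call:
apply_moves --rows '[{"fingers": 0,"linear": [0,0,0.5],"turn": 0},{"fingers": 0,"linear": [0,0,0.5],"turn": 0}]'

```text
time: 12.93
position: [0.6064, 0.0955, 0.0256]
ee_rot: [-0.073, 0.703, 0.073, 0.703]
force: [-0.4, -1.1, -0.9]
width: 0.028
```

Call:
apply_moves --rows '[{"fingers": 0,"linear": [0,0,0.5],"turn": 0},{"fingers": 0,"linear": [0,0,0.5],"turn": 0}]'

```text
time: 13.1
position: [0.6074, 0.0957, 0.0256]
ee_rot: [-0.073, 0.703, 0.073, 0.703]
force: [-1.3, 0.3, -1.0]
width: 0.0285
```

Call:
apply_moves --rows '[{"fingers": 0,"linear": [0,0,0.5],"turn": 0},{"fingers": 0,"linear": [0,0,0.5],"turn": 0}]'

```text
time: 13.27
position: [0.6084, 0.0959, 0.0256]
ee_rot: [-0.073, 0.703, 0.073, 0.703]
force: [-0.5, 0.1, -1.3]
width: 0.0284
```

Call:
apply_moves --rows '[{"fingers": 0,"linear": [0,0,0.5],"turn": 0},{"fingers": 0,"linear": [0,0,0.5],"turn": 0}]'

```text
time: 13.43
position: [0.6094, 0.0961, 0.0256]
ee_rot: [-0.073, 0.703, 0.073, 0.703]
force: [-1.3, -0.5, -0.8]
width: 0.0282
```

Call:
apply_moves --rows '[{"fingers": 0,"linear": [0,0,0.5],"turn": 0},{"fingers": 0,"linear": [0,0,0.5],"turn": 0}]'

```text
time: 13.6
position: [0.6104, 0.0963, 0.0256]
ee_rot: [-0.073, 0.703, 0.073, 0.703]
force: [-0.8, -0.4, -0.8]
width: 0.0283
```

```bash
python3 - <<'E'
from fit import *
st()
for n in ('side','wrist'):
    c=cap(n)
    save(c,n+'7.png',{'side':(235,135,395,255),'wrist':(150,80,450,300)}[n],{'side':4.8,'wrist':2.6}[n])
E
```

```text
TCP in mould [-61.94   0.1 ] z 25.58 yaw rel 0.03 F mould -0.9 -0.26 -0.8 t 13.6 w 0.028334159160214378
```

View pics/wrist7.png

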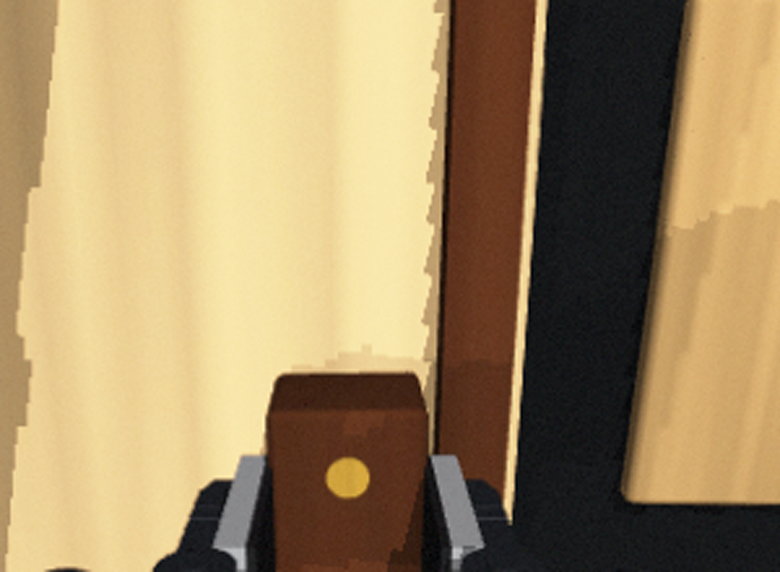

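View pics/side7.png

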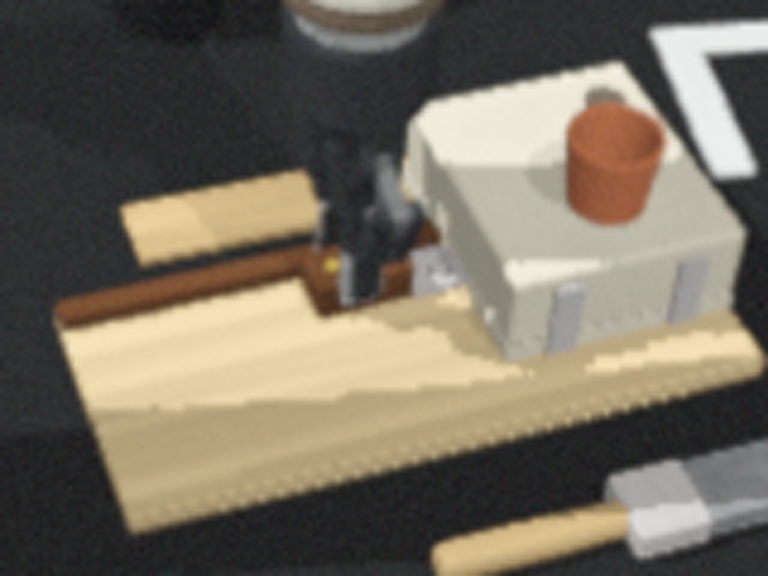

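The rivet is still at (348,478) as before, so the gauge hasn't slipped in the grip. The tip is about 65 mm deep with no contact yet, so I'll go on.

Call:
apply_moves --rows '[{"fingers": 0,"linear": [0,0,0.5],"turn": 0},{"fingers": 0,"linear": [0,0,0.5],"turn": 0}]'

```text
time: 13.87
position: [0.6113, 0.0965, 0.0256]
ee_rot: [-0.073, 0.703, 0.073, 0.703]
force: [-1.1, -0.1, -1.1]
width: 0.0283
```

Call:
apply_moves --rows '[{"fingers": 0,"linear": [0,0,0.5],"turn": 0},{"fingers": 0,"linear": [0,0,0.5],"turn": 0}]'

```text
time: 14.03
position: [0.6123, 0.0967, 0.0256]
ee_rot: [-0.073, 0.703, 0.073, 0.703]
force: [-0.1, 0.1, -0.5]
width: 0.0281
```

Call:
apply_moves --rows '[{"fingers": 0,"linear": [0,0,0.5],"turn": 0},{"fingers": 0,"linear": [0,0,0.5],"turn": 0}]'

```text
time: 14.2
position: [0.6133, 0.0969, 0.0256]
ee_rot: [-0.073, 0.703, 0.073, 0.703]
force: [-0.6, 0.1, -1.1]
width: 0.0283
```

Call:
apply_moves --rows '[{"fingers": 0,"linear": [0,0,0.5],"turn": 0},{"fingers": 0,"linear": [0,0,0.5],"turn": 0}]'

```text
time: 14.37
position: [0.6143, 0.0971, 0.0256]
ee_rot: [-0.073, 0.703, 0.073, 0.703]
force: [-0.4, 0.2, -0.9]
width: 0.0278
```

Call:
apply_moves --rows '[{"fingers": 0,"linear": [0,0,0.5],"turn": 0},{"fingers": 0,"linear": [0,0,0.5],"turn": 0}]'

```text
time: 14.53
position: [0.6145, 0.0972, 0.0255]
ee_rot: [-0.073, 0.704, 0.073, 0.703]
force: [-3.5, -0.8, 3.2]
width: 0.0282
```

Call:
apply_moves --rows '[{"fingers": 0,"linear": [0,0,0.5],"turn": 0},{"fingers": 0,"linear": [0,0,0.5],"turn": 0}]'

```text
time: 14.7
position: [0.6145, 0.0972, 0.0255]
ee_rot: [-0.073, 0.705, 0.073, 0.702]
force: [-7.3, -1.8, 5.4]
width: 0.0283
```

Contact: the force rose to about 7.5 N against the push, and the TCP stopped at x = 0.6145, with the tip about 69 mm deep. I'll push on in small steps, watching the measured travel.

Call:
apply_moves --rows '[{"fingers": 0,"linear": [0,0,0.5],"turn": 0},{"fingers": 0,"linear": [0,0,0.5],"turn": 0}]'

```text
time: 14.87
position: [0.6146, 0.0971, 0.0255]
ee_rot: [-0.073, 0.705, 0.073, 0.701]
force: [-9.5, -2.1, 8.5]
width: 0.0284
```

```bash
python3 - <<'E'
from fit import *
st(); s=manip.get_state(); print(R.from_quat(s['ee_rot']).as_matrix().round(4)[:,0],s['torque'].round(2))
c=cap('wrist'); save(c,'wrist8.png',(150,80,450,300),2.6)
c=cap('side'); save(c,'side8.png',(285,165,365,225),8)
E
```

```text
TCP in mould [-5.763e+01  5.000e-02] z 25.5 yaw rel 0.02 F mould -9.7 -0.12 8.47 t 14.8667 w 0.02837821747515292
[-0.0052 -0.0012 -1.    ] [-0.28  2.07 -0.  ]
```

View pics/wrist8.png

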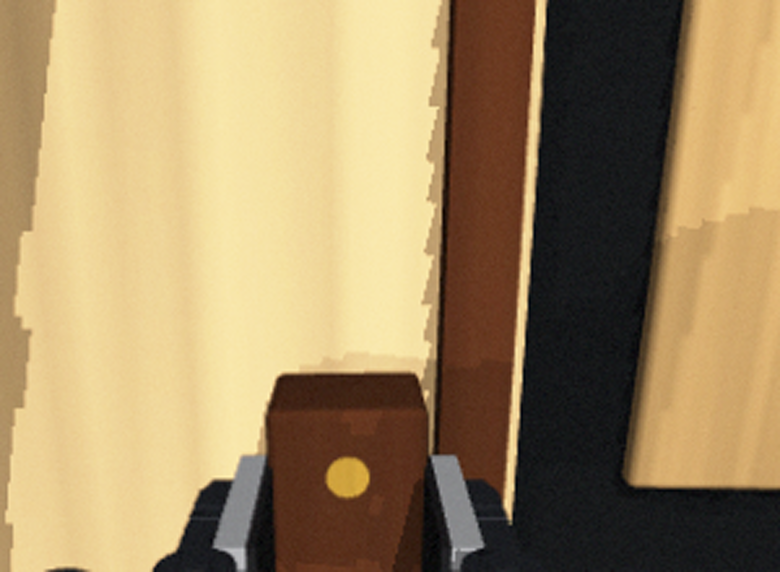

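View pics/side8.png

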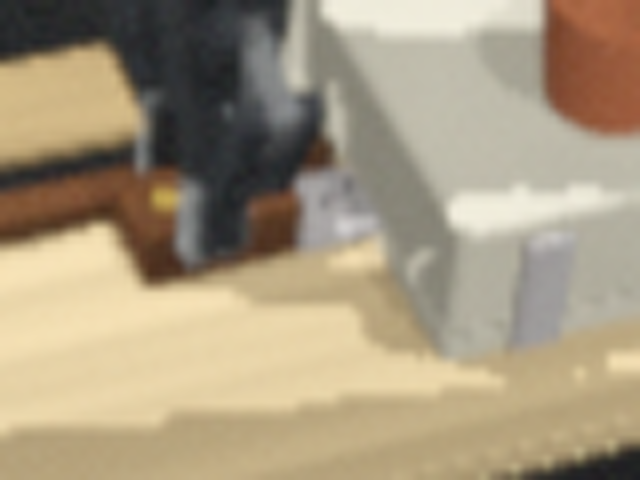

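The push is about 10 N, with 8.5 N upward from the floor because the nose tilts down slightly and adds friction. I'll ease the tool up a little and then go on.

Call:
apply_moves --rows '[{"fingers": 0,"linear": [-0.5,0,0],"turn": 0},{"fingers": 0,"linear": [-0.3,0,0],"turn": 0}]'

```text
time: 15.13
position: [0.6146, 0.0972, 0.0256]
ee_rot: [-0.073, 0.705, 0.073, 0.702]
force: [-5.2, -0.3, -0.6]
width: 0.028
```

```bash
python3 - <<'E'
from fit import *
st(); s=manip.get_state(); print(R.from_quat(s['ee_rot']).as_matrix().round(4)[:,0],s['torque'].round(2))
E
```

```text
TCP in mould [-57.57   0.13] z 25.64 yaw rel 0.03 F mould -5.14 0.75 -0.61 t 15.1333 w 0.028043411346181744
[-0.0047 -0.001  -1.    ] [-0.2   1.16  0.03]
```

Call:
apply_moves --rows '[{"fingers": 0,"linear": [-0.1,0,0.5],"turn": 0},{"fingers": 0,"linear": [-0.1,0,0.5],"turn": 0}]'

```text
time: 15.3
position: [0.6153, 0.0974, 0.0256]
ee_rot: [-0.073, 0.705, 0.073, 0.701]
force: [-6.1, -0.9, 1.1]
width: 0.0284
```

Call:
apply_moves --rows '[{"fingers": 0,"linear": [-0.1,0,0.5],"turn": 0},{"fingers": 0,"linear": [-0.1,0,0.5],"turn": 0}]'

```text
time: 15.47
position: [0.6163, 0.0976, 0.0257]
ee_rot: [-0.073, 0.705, 0.073, 0.701]
force: [-5.6, -0.7, -0.2]
width: 0.0283
```

```bash
python3 - <<'E'
from fit import *
st(); s=manip.get_state(); print(R.from_quat(s['ee_rot']).as_matrix().round(4)[:,0],s['torque'].round(2))
E
```

```text
TCP in mould [-55.81   0.1 ] z 25.72 yaw rel 0.02 F mould -5.59 0.43 -0.21 t 15.4667 w 0.02825702329743365
[-0.0054 -0.0011 -1.    ] [-0.23  1.26 -0.03]
```

The tile is moving at a steady 5.6 N, with 1.8 mm of travel so far. About 3 mm remain.

Call:
apply_moves --rows '[{"fingers": 0,"linear": [-0.05,0,0.5],"turn": 0},{"fingers": 0,"linear": [-0.05,0,0.5],"turn": 0},{"fingers": 0,"linear": [-0.05,0,0.5],"turn": 0},{"fingers": 0,"linear": [0,0,0.5],"turn": 0}]'

```text
time: 15.8
position: [0.6184, 0.098, 0.0259]
ee_rot: [-0.073, 0.705, 0.073, 0.701]
force: [-6.1, -1.3, -0.4]
width: 0.0281
```

```bash
python3 - <<'E'
from fit import *
st()
E
```

```text
TCP in mould [-53.76   0.09] z 25.85 yaw rel 0.02 F mould -6.19 -0.02 -0.41 t 15.8 w 0.02809477521774097
```

Call:
apply_moves --rows '[{"fingers": 0,"linear": [0,0,0.5],"turn": 0},{"fingers": 0,"linear": [0,0,0.4],"turn": 0},{"fingers": 0,"linear": [0,0,0],"turn": 0}]'

```text
time: 16.05
position: [0.6193, 0.0982, 0.0258]
ee_rot: [-0.073, 0.705, 0.073, 0.701]
force: [-6.1, -1.0, 0.4]
width: 0.0284
```

```bash
python3 - <<'E'
from fit import *
st()
c=cap('wrist'); save(c,'wrist9.png',(150,80,450,300),2.6)
E
```

```text
TCP in mould [-52.77   0.1 ] z 25.85 yaw rel 0.03 F mould -6.13 0.28 0.37 t 16.05 w 0.028386602954347563
```

View pics/wrist9.png

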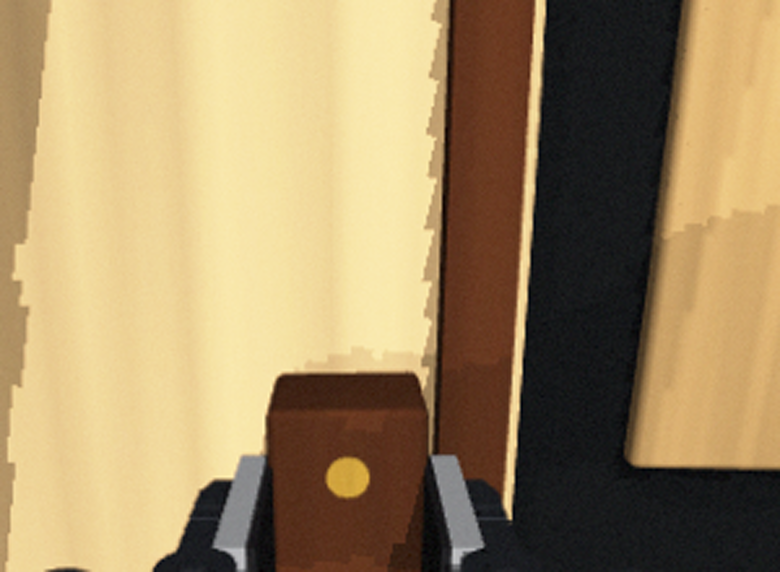

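Travel since contact is 4.85 mm with no slip in the grip. I'll take off the stored push before opening the fingers.

Call:
apply_moves --rows '[{"fingers": 0,"linear": [0.2,0,-0.6],"turn": 0},{"fingers": 0,"linear": [0.2,0,-0.6],"turn": 0},{"fingers": 0,"linear": [0,0,0],"turn": 0}]'

```text
time: 16.35
position: [0.6194, 0.0982, 0.0259]
ee_rot: [-0.073, 0.704, 0.073, 0.702]
force: [-6.3, -0.5, -0.5]
width: 0.0281
```

```bash
python3 - <<'E'
from fit import *
st()
E
```

```text
TCP in mould [-52.71   0.11] z 25.92 yaw rel 0.03 F mould -6.23 0.77 -0.48 t 16.35 w 0.02814432709662679
```

Call:
apply_moves --rows '[{"fingers": 0,"linear": [0,0,-0.6],"turn": 0},{"fingers": 0,"linear": [0,0,0],"turn": 0}]'

```text
time: 16.52
position: [0.6194, 0.0982, 0.0262]
ee_rot: [-0.073, 0.704, 0.073, 0.703]
force: [-5.0, -1.0, -1.0]
width: 0.0279
```

```bash
python3 - <<'E'
from fit import *
st()
E
```

```text
TCP in mould [-52.71   0.09] z 26.2 yaw rel 0.03 F mould -5.09 0.0 -0.97 t 16.5167 w 0.027909297559827448
```

Call:
apply_moves --rows '[{"fingers": 0,"linear": [0.3,0,-0.6],"turn": 0},{"fingers": 0,"linear": [0.2,0,0],"turn": 0}]'

```text
time: 16.68
position: [0.6194, 0.0982, 0.0259]
ee_rot: [-0.073, 0.703, 0.073, 0.703]
force: [-3.6, -1.1, -0.6]
width: 0.0281
```

```bash
python3 - <<'E'
from fit import *
st()
E
```

```text
TCP in mould [-52.72   0.08] z 25.92 yaw rel 0.03 F mould -3.71 -0.36 -0.61 t 16.6833 w 0.02812835502023385
```

Call:
apply_moves --rows '[{"fingers": 0,"linear": [0.2,0,-0.4],"turn": 0},{"fingers": 0,"linear": [0,0,-0.2],"turn": 0},{"fingers": 0,"linear": [0,0,0],"turn": 0}]'

```text
time: 16.93
position: [0.6194, 0.0982, 0.026]
ee_rot: [-0.073, 0.703, 0.073, 0.704]
force: [-3.5, -0.5, -0.1]
width: 0.028
```

```bash
python3 - <<'E'
from fit import *
st()
E
```

```text
TCP in mould [-52.73   0.12] z 25.98 yaw rel 0.03 F mould -3.51 0.23 -0.09 t 16.9333 w 0.027971229183913288
```

Call:
apply_moves --rows '[{"fingers": 0,"linear": [0,0,-0.5],"turn": 0},{"fingers": 0,"linear": [0,0,0],"turn": 0}]'

```text
time: 17.1
position: [0.6193, 0.0982, 0.0261]
ee_rot: [-0.073, 0.703, 0.073, 0.704]
force: [-2.6, 0.1, -1.2]
width: 0.0286
```

Call:
apply_moves --rows '[{"fingers": 0,"linear": [0,0,-0.5],"turn": 0},{"fingers": 0,"linear": [0,0,0],"turn": 0}]'

```text
time: 17.27
position: [0.6192, 0.0981, 0.0263]
ee_rot: [-0.073, 0.703, 0.073, 0.704]
force: [0.1, 0.2, -1.9]
width: 0.0281
```

```bash
python3 - <<'E'
from fit import *
st()
E
```

```text
TCP in mould [-5.293e+01  4.000e-02] z 26.26 yaw rel 0.03 F mould 0.15 0.22 -1.92 t 17.2667 w 0.028062310737781603
```

Unloaded: about 0 N along the slot. Fz is -1.9 N, so the gauge hangs slightly. I'll lower it back onto the sill and open.

Call:
apply_moves --rows '[{"fingers": 0,"linear": [0.4,0,0],"turn": 0},{"fingers": 0,"linear": [0.3,0,0],"turn": 0},{"fingers": 0,"linear": [0,0,0],"turn": 0}]'

```text
time: 17.52
position: [0.6189, 0.098, 0.0255]
ee_rot: [-0.073, 0.703, 0.073, 0.704]
force: [0.1, 0.3, -0.5]
width: 0.0285
```

```bash
python3 - <<'E'
from fit import *
st()
c=cap('side'); save(c,'side10.png',(285,165,365,225),8)
E
```

```text
TCP in mould [-5.323e+01  4.000e-02] z 25.54 yaw rel 0.02 F mould 0.17 0.25 -0.53 t 17.5167 w 0.028549629723900724
```

View pics/side10.png

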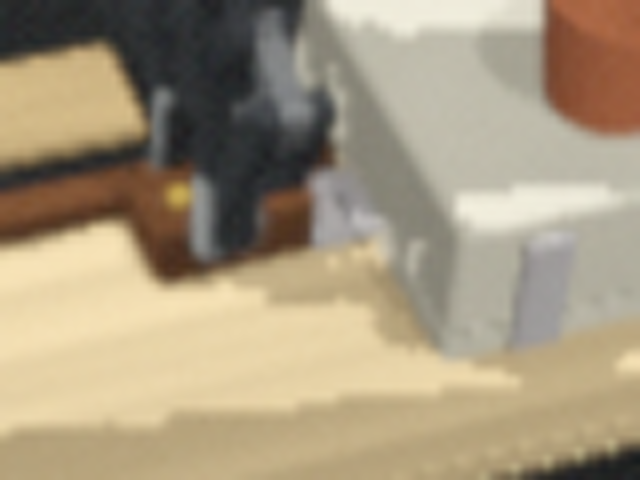

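Call:
apply_moves --rows '[{"fingers": 0.4,"linear": [0,0,0],"turn": 0},{"fingers": 0.5,"linear": [0,0,0],"turn": 0},{"fingers": 0.7,"linear": [0,0,0],"turn": 0},{"fingers": 0.7,"linear": [0,0,0],"turn": 0},{"fingers": 0.7,"linear": [0,0,0],"turn": 0},{"fingers": 0.7,"linear": [0,0,0],"turn": 0},{"fingers": 0.7,"linear": [-2,0,0],"turn": 0},{"fingers": 0.7,"linear": [-5,0,0],"turn": 0},{"fingers": 0.7,"linear": [-10,0,0],"turn": 0},{"fingers": 0.7,"linear": [-20,0,0],"turn": 0},{"fingers": 0.7,"linear": [-30,0,0],"turn": 0},{"fingers": 0.7,"linear": [-30,0,0],"turn": 0},{"fingers": 0.7,"linear": [-30,0,0],"turn": 0},{"fingers": 0.7,"linear": [-20,0,0],"turn": 0},{"fingers": 0.7,"linear": [0,0,0],"turn": 0},{"fingers": 0.7,"linear": [0,0,0],"turn": 0}]'

```text
time: 18.9
position: [0.6194, 0.0981, 0.1748]
ee_rot: [-0.073, 0.702, 0.073, 0.705]
force: [-0.4, -0.4, 0.0]
width: 0.0599
```

```bash
python3 - <<'E'
from fit import *
st()
c=cap('wrist'); save(c,'wrist11.png',None,1.4); save(c,'wrist11c.png',(200,120,360,240),4.8)
c=cap('side'); save(c,'side11.png',(235,95,425,255),3.7)
E
```

```text
TCP in mould [-5.275e+01  2.000e-02] z 174.8 yaw rel 0.02 F mould -0.49 -0.34 0.0 t 18.9 w 0.05990720444668045
```

View pics/wrist11.png

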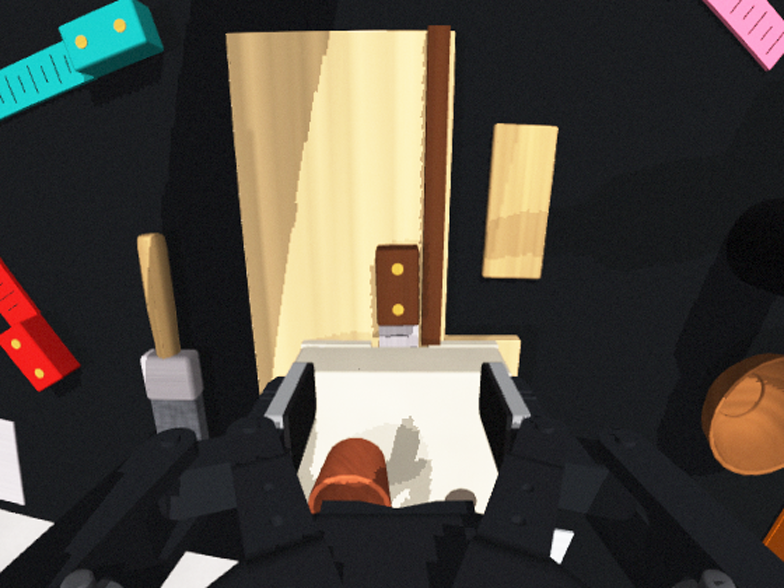

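View pics/side11.png

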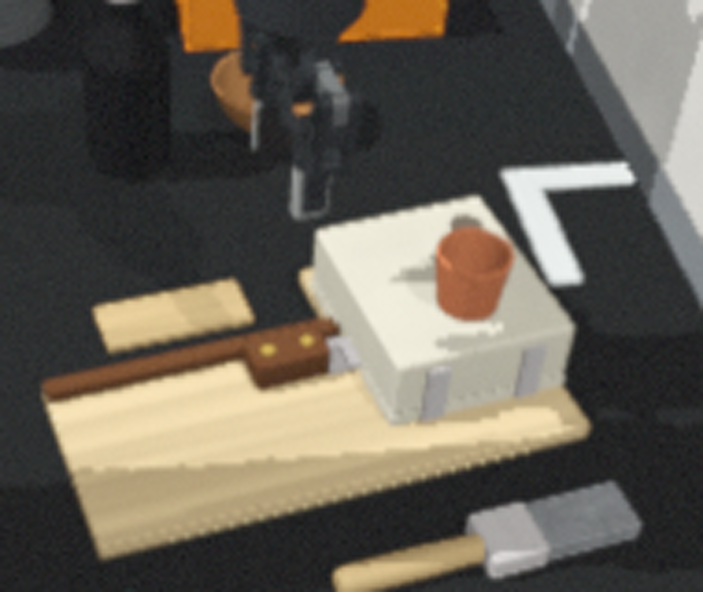

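```bash
python3 - <<'E'
from fit import *
w=load('wrist'); wu=lambda L:np.array(L)/1.4-0.14
def show(n,L,z): print(n,[inM(*q[:2]).round(1).tolist() for q in onplane(w,wu(L),z)])
show('grip rear top',[(376,250),(419,249)],.036)
show('grip front top',[(377,325),(420,324)],.036)
show('fence in/out top near',[(428,27),(450,27),(422,344),(440,344)],.022)
show('board',[(227,35)],.012)
st()
E
```

```text
grip rear top [[-75.2, -16.3], [-75.9, 12.5]]
grip front top [[-21.6, -16.3], [-22.4, 14.1]]
fence in/out top near [[-213.7, 16.9], [-213.8, 30.6], [-1.0, 16.7], [-1.0, 30.3]]
board [[-213.6, -113.3]]
TCP in mould [-5.478e+01  3.000e-02] z 171.78 yaw rel 0.03 F mould -0.22 -0.03 -0.1 t 19.0 w 0.05980956548183409
```

```bash
python3 -c "
from h import *
print(manip.close_job())"
```

```text
the job is handed in; nothing more can be done
None
```

The blade is in the slot, lying flat, and the tile has been pushed in by about 4.9 mm. I handed the job in at about 19 s.

**What I did:** I gripped the steel gauge by the top of its wooden grip, clear of the fence, lined it up with the slot and slid it in. It met the tile about 69 mm in. The push read about 10 N at first because the nose was pressing on the floor. After I eased the tool up slightly, the tile slid at about 5.5–6 N. I then took off the stored push, opened the fingers and raised the gripper clear.

**Last checks:**
- **Tile travel:** the TCP moved 4.85–4.95 mm past the contact point. The rivet stayed at the same pixel in the wrist picture, so the gauge did not slip in the grip. The tile itself can't be seen, so the shift rests on these readings.
- **Blade:** it lies along the slot, with the gauge's midline within about 2 mm of the slot's. From the picture the tip is about 74 mm deep, which fits contact at 69 mm plus 5 mm. Unloading and lowering drew the blade back about 0.5 mm from the tile.
- **Surroundings:** the small cup, rib and brush were where they had been in the last pictures, and I went near nothing else. The gripper was about 0.17 m up and touching nothing.

**One disagreement:** the side camera placed the mould's front corner about 3 pixels off from the wrist camera, so I used the wrist camera's measurements.

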